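# Tip up the wet sieve disc and rack it to dry

### The arm

A 6-joint arm with a two-finger parallel gripper is mounted at the origin on a cart in front of the work surface, level with it; the furniture and walls round the work are solid. World frame = base frame: x ahead of the robot, y to its left, z up, the work surface at z = 0. Lengths are in m, angles in degrees, forces in N, time in s.
With the tool pointing down it reaches from about 0.25 to 0.725 m from the base axis. Payload 9.7 kg.
Tool frame: the origin (TCP) lies midway between the tips of the shut fingers; the grasp point (between the pads) lies 19 mm behind it; z points along the fingers, y is the line along which they close (so a half turn about z gives the same grasp; the last joint's range is limited). The gripper opens to 85 mm and grips with 20 to 120 N. Pads are 22 mm wide; open, the fingers measure 114 mm over their backs; the gripper's body (76 mm by 85 mm) begins 54 mm behind the grasp point. The pads swing forward as they close: fully open they stand 13 mm farther back than shut.
Start: joints at [-72.766, 4.979, 10.078, 95.1, 0, 90], TCP at [0.163, -0.525, 0.209] pointing down, gripper open.
Joint ranges: [-179.16, 179.16], [-48.56, 103.87], [-65.8, 70.77], [-126.05, 130.52], [-82.76, 87.17], [-180, 180]. Speed limits (degrees/s): [127.2, 127.2, 147.25, 180, 180, 180].

### API

Orientations are given as a 3x3 rotation matrix whose columns are the frame's x, y, z axes.
In Python, from workcell import manip, cams gives the robot as it stands. The module is installed in compiled form; this text tells all that it offers.
- The arm moves only by the tool move_arm, never from a script. Its arguments are lists of equal length, an entry for each row: "dr": the turn, a rotation vector about the tool's x, y, z in degrees, a list of three; "slide": the shift along the tool's x, y, z in mm, a list of three; "claw": the opening, from 0 (shut) to 1 (fully open). A call has 1 to 10 rows; each row is the pose to reach, as a shift and turn from the pose commanded when the call began, along the tool's axes at that moment; what a row does not reach only later rows make up. A row lasts 1/12 s, in which the tool goes at most 41.7 mm and 7.16 degrees, less where a joint would pass 70% of its speed; a pose out of reach is approached as far as the arm can. A call with a gripper value outside its range is refused whole. The fingers move at their own pace and stop on an object; "grip_force" is the grip in N (left out, the last holds). Time passes only in rows, so rows that repeat a pose let the fingers close. It gives the time, the measured TCP pose, the force, the opening and the grip force at its end, in the units of the state.
- manip.observe(): the state, without advancing time (a new reading comes with each control period).
- cams.camera(name): name is "scene" or "top" or "wrist"; returns the picture (480x640x3 uint8, blue, green, red); there is no depth.
- cams.camera_model(name): a dict with "fovy" (degrees; the focal length in pixels is half the picture's height over the tangent of half this angle, whatever the lens; pixels are square), "cx", "cy" (the principal point, pixels), "R" (3x3) and "t" (3): a world point X has camera coordinates R X + t. Camera axes: x right, y down, z forward; pixel columns grow to the right and rows downward; lengths in m; the calibration is good to about 2 mm. A picture is of the moment at which its call begins: read the wrist's pose just before it. camera_model takes no time and is no camera call; for the wrist camera it gives the pose at the moment of the call.
- manip.job_done(): hands the job in; it is judged then, once.
The state is a dict: "time": time; "joint_positions": joint angles; "joint_velocities": joint speeds; "joint_torque": joint torques, N m; "position": TCP position; "tool_rot": TCP orientation; "contact_force": force on the tool from outside, world axes, zero at the start; "moment": the same for the moment, N m; "finger_gap": opening from 0.0 (shut) to 1.0 (fully open); "grasp_force": force on a finger pad.
Only numpy, scipy, OpenCV 4.12 (cv2) and the standard library are available. Lean on these libraries where they do the work, as an engineer would, in place of code of your own. Each camera call takes 0.05 s, during which the arm holds its last target. There are 200 camera calls.

### The job

The food-mill sieve disc lies flush in the pocket of the blue holder, with nothing to grip it by. Press its free edge down into the well so that it tips up against the pocket wall, take it by the raised edge, and stand it upright in the free slot of the drying rack. Leave the two discs already there in their slots, and the mug and the salt shaker where they are.

Things in the scene. Friction and masses are not known exactly. Their poses are not given: they have to be found in the camera images.
- disc: perforated steel food-mill sieve disc, diameter 110 mm, 8 mm thick, 0.2 kg; origin at its centre, z is its axis (the same on both faces). It starts flat in the holder's pocket, its top flush with the holder's walls (66 mm above the worktop)
- holder: fixed blue press-to-tip holder, 129 (x) by 125 (y) mm, walls 66 mm high; origin on the worktop under its middle, z up. Two side ledges (tops at 58 mm, 56 mm open gap between) run from the -x wall to x = +3 mm and carry the disc; beyond them, to the leaning +x end wall, is an open well over which the disc's +x half hangs. The -x wall is only 40 mm high over its middle 55 mm
- press_point (a point): on the flat disc's top over the well: holder x = +28 mm, y = 0, 66 mm above the worktop; axes as the holder's. Pressed about 27 mm straight down here, the disc tips over the ledge ends and its +x edge slides down to the well's floor
- ledge_end (a point): midway between the ends of the two ledges, level with their tops: holder x = +3 mm, 58 mm up. The flat disc's centre lies 3 to 5 mm on the -x side of it. Once tipped, the disc stays, its foot on the well's floor between here and the end wall, leaning on the ledge ends 50 to 66 degrees from level, its -x edge raised to 95 to 108 mm above the worktop, free on both faces
- wall_foot (a point): foot of the end wall on the well's floor: holder x = +43 mm, 6 mm up; the wall's inner face leans out to x = +59 mm at its top
- rack: fixed drying rack: dark wooden base 180 (x) by 124 (y) by 12 mm with steel wires; origin on the worktop under its middle, z up. Three slots 55 mm apart along x, each between two wire hoops 14 mm apart, 75 mm high, 56 mm wide along y; discs stand in them, axis along the rack's x, on two rails that centre them in y. A green strip on the base marks the free slot
- slot0 (a point): centre of a disc that stands in the slot at rack x = -55 mm, 71 mm above the worktop (the disc's lowest point is then 16 mm, its top 126 mm above the worktop); axes as the rack's
- slot1 (a point): the same for the middle slot, rack x = 0
- slot2 (a point): the same for the slot at rack x = +55 mm
- stored_a: sieve disc of the same size with large holes, standing in one of the slots; origin at its centre, z its axis
- stored_b: sieve disc of the same size with fine holes, standing in another slot; origin at its centre, z its axis
- mug: white mug with dots standing by, 78 x 114 x 93 mm; origin under its middle
- shaker: salt shaker standing by, 44 mm across, 90 mm high; origin under its middle
There are look-alikes about, which are no part of the job. Leave any red look-alike of the disc alone.

How it is judged (in metres and radians):
On the way:
1. the disc is tipped up in the holder: more than 35 degrees from level, its centre still within 60 mm of the holder's middle (angle between disc's own z axis and vertical above 0.61 rad and horizontal distance between disc and holder below 0.06 m and height (world z) of disc below 0.085 m), for 0.1 s.
At the end, for the whole second after the job is handed in: The disc stands at rest in the free slot: its centre within 15 mm of the slot's point and its axis within 15 degrees of the rack's x; both stored discs are within 20 mm of where they stood ((distance between disc and slot0 below 0.015 m or distance between disc and slot1 below 0.015 m or distance between disc and slot2 below 0.015 m) and angle between the z axis of disc and the x axis of rack, either way round below 0.26 rad and linear speed of disc below 0.02 m/s and angular speed of disc below 0.2 rad/s and distance of each of stored_a, stored_b from where it was at the start of the episode below 0.02 m); the robot touches nothing.
It fails at once if a stored disc is knocked out of its place (more than 30 mm) (distance of any of stored_a, stored_b from where it was at the start of the episode above 0.03 m).
It fails at once if the mug or the salt shaker is pushed more than 40 mm (distance of any of mug, shaker from where it was at the start of the episode above 0.04 m).
It also fails if it takes over 48 s, if anything falls off the work surface, if the arm or the gripper's body presses on something with over 40 N, if the wrist force passes 120 N, or if a joint passes its speed limit or range.

## Working session

There is one attempt and no reset: what is moved stays moved. The work goes in short steps, Python scripts to look and compute and a tool call to move; the robot and the scene stay as the last step left them, time stands still between calls to the robot, and variables do not carry over. Pictures are saved under pics/ and viewed, at most 10 in all, crops included, and the job is handed in when it is done.

Besides the shell and the picture viewer there is one more tool, called after "Call:" by a JSON object that holds its "op" and its "data", one argument or row to a line. move_arm: Moves the arm, as the interface text tells. Its arguments: {"type":"object","properties":{"dr":{"type":"array"},"slide":{"type":"array"},"claw":{"type":"array"},"grip_force":{"type":"number"}},"required":["dr","slide","claw"]}

```bash
mkdir -p pics; python3 - <<'E'
from workcell import manip, cams
import cv2
for n in ("scene","top"):
    im=cams.camera(n); cv2.imwrite(f"pics/{n}0.png",im); m=cams.camera_model(n); print(n,m)
s=manip.observe(); print(s)
E
```

```text
scene {'fovy': 54.30092493567075, 'cx': 325.0819833440553, 'cy': 242.21541350331793, 'R': array([[ 8.91851231e-01, -4.52328047e-01, -8.48865621e-04],
       [-2.58792102e-01, -5.08717155e-01, -8.21117229e-01],
       [ 3.70982520e-01,  7.32534091e-01, -5.70758947e-01]]), 't': array([-0.39360813,  0.2640762 ,  1.333942  ])}
top {'fovy': 42.7544152654164, 'cx': 318.65539800246654, 'cy': 239.17302094867088, 'R': array([[-0.18627293, -0.98247008,  0.00741151],
       [-0.85641677,  0.15866742, -0.49129927],
       [ 0.48151087, -0.0978631 , -0.8709593 ]]), 't': array([0.21847815, 0.46231358, 1.65850827])}
{'time': 0.1, 'joint_positions': array([-7.27645314e+01,  5.00786356e+00,  1.00389842e+01,  9.50991679e+01,
        5.55058733e-04,  9.00019226e+01]), 'joint_velocities': array([-0.0065351 , -0.08551267,  0.06310508,  0.0215403 ,  0.09714648,
        0.10292151]), 'joint_torque': array([ 3.11392914e-04, -5.21561337e+01,  4.65654838e+01,  1.60539988e-02,
        6.92803587e-05, -7.35410282e-06]), 'position': array([ 0.16289964, -0.52508273,  0.20875471]), 'tool_rot': array([[ 9.55105068e-01,  2.96267095e-01, -3.42646932e-04],
       [ 2.96267293e-01, -9.55104391e-01,  1.13718782e-03],
       [ 9.64774338e-06, -1.18764893e-03, -9.99999295e-01]]), 'contact_force': array([-0.2379584 , -0.08613972,  0.56785239]), 'moment': array([0.01695757, 0.00761134, 0.0059895 ]), 'grasp_force': 0.0, 'finger_gap': 0.9996071254321115}
```

View pics/scene0.png

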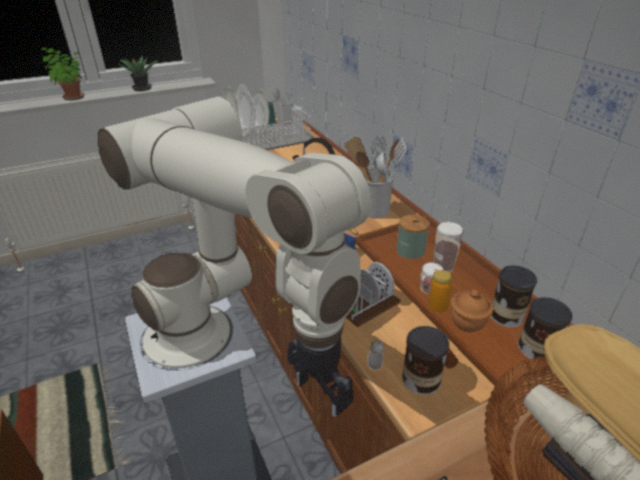

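View pics/top0.png

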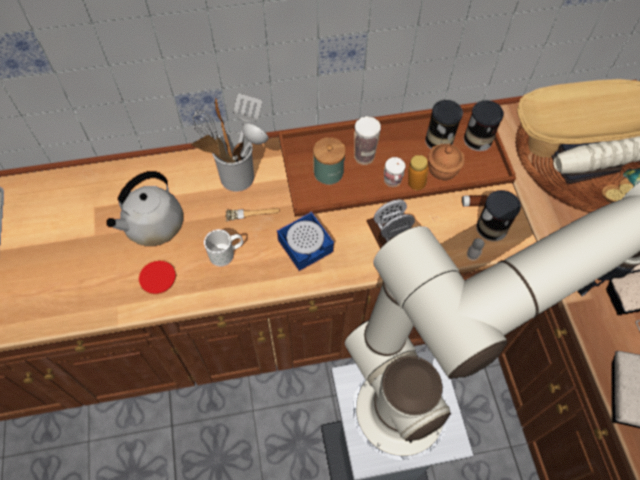

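The scene view is mostly blocked by the arm. In the top view:
- blue holder with the disc at (305,240)
- rack partly hidden by the arm at (395,220)
- mug at (220,247)
- shaker at (475,247)
- red look-alike at (157,277), not the target

The perforated grey disc inside the blue holder fits the description. I'll confirm it in a crop.

```bash
cat > h.py <<'E'
import numpy as np, cv2
from workcell import manip, cams
def K(m):
    f=240/np.tan(np.radians(m["fovy"]/2)); return f
def ray(m,uv):
    f=K(m); uv=np.atleast_2d(uv).astype(float)
    d=np.c_[(uv[:,0]-m["cx"])/f,(uv[:,1]-m["cy"])/f,np.ones(len(uv))]@m["R"]
    return -m["R"].T@m["t"],d
def onz(m,uv,z):
    c,d=ray(m,uv); return c+d*((z-c[2])/d[:,2])[:,None]
def proj(m,X):
    p=np.atleast_2d(X)@m["R"].T+m["t"]; f=K(m)
    return np.c_[p[:,0]/p[:,2]*f+m["cx"],p[:,1]/p[:,2]*f+m["cy"]]
E
python3 - <<'E'
from h import *
im=cv2.imread("pics/top0.png"); m=cams.camera_model("top")
hsv=cv2.cvtColor(im,cv2.COLOR_BGR2HSV)
b=cv2.inRange(hsv,(100,120,40),(130,255,255)); b[:200]=0;b[290:]=0;b[:,:250]=0;b[:,350:]=0
c=max(cv2.findContours(b,cv2.RETR_EXTERNAL,cv2.CHAIN_APPROX_NONE)[0],key=cv2.contourArea)
P=onz(m,c[:,0],0.066)
print(np.array2string(cv2.boxPoints(cv2.minAreaRect((P[:,:2]*1000).astype(np.float32))),precision=0), cv2.minAreaRect((P[:,:2]*1000).astype(np.float32)))
h=cv2.convexHull(c); inner=np.zeros_like(b); cv2.fillPoly(inner,[h],255)
d=cv2.inRange(hsv,(0,0,90),(180,90,255))&inner
d=max(cv2.findContours(d,cv2.RETR_EXTERNAL,cv2.CHAIN_APPROX_NONE)[0],key=cv2.contourArea)
Q=onz(m,d[:,0],0.066)[:,:2]*1000
print("disc",cv2.minEnclosingCircle(Q.astype(np.float32)),cv2.fitEllipse(Q.astype(np.float32)))
a=cv2.resize(im[190:290,260:360],(400,400),interpolation=cv2.INTER_CUBIC)
e=cv2.resize(im[180:280,350:450],(400,400),interpolation=cv2.INTER_CUBIC)
cv2.imwrite("pics/crop1.png",np.hstack([a,e]))
E
```

```text
[[436. 198.]
 [485.  74.]
 [622. 129.]
 [574. 252.]] ((529.4121704101562, 163.36131286621094), (147.5373077392578, 132.8954620361328), 21.50318717956543)
disc ((543.2181396484375, 163.84881591796875), 60.327850341796875) ((541.65087890625, 162.5050506591797), (111.27130889892578, 114.68226623535156), 78.85005187988281)
```

View pics/crop1.png

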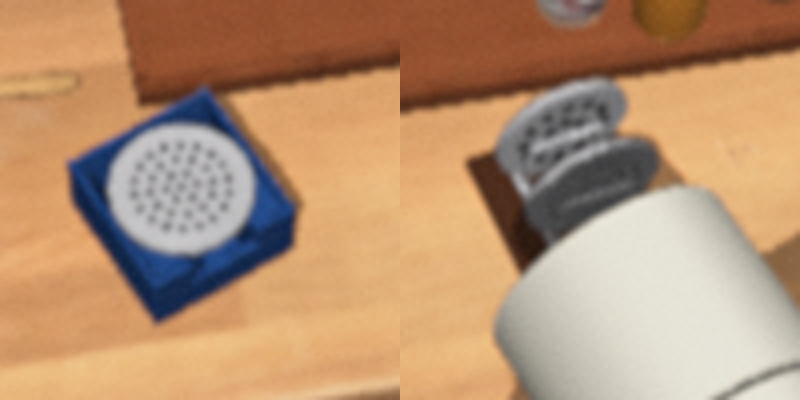

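The left crop shows a perforated grey disc in the blue holder. The notch in its wall is at lower right, which is the -x side, so holder +x points to world (+0.93,+0.37). The right crop shows two stored discs, with the free slot apparently under the arm. Next I'll compute a move to look over the holder.

```bash
cat >> h.py <<'E'
from scipy.spatial.transform import Rotation as Ro
np.set_printoptions(precision=4,suppress=True)
def plan(p,R,s=None):
    """slide(mm), dr(deg) from the present pose to p,R"""
    s=s or manip.observe(); R0=Ro.from_matrix(s["tool_rot"]).as_matrix()
    print("slide",(R0.T@(np.array(p)-s["position"])*1000).round(1),"dr",np.degrees(Ro.from_matrix(R0.T@R).as_rotvec()).round(2))
def down(a):
    "tool down, y axis at world angle a"
    a=np.radians(a); y=np.array([np.cos(a),np.sin(a),0]); z=np.array([0,0,-1.]); return np.c_[np.cross(y,z),y,z]
E
python3 - <<'E'
from h import *
s=manip.observe(); m=cams.camera_model("wrist"); R=s["tool_rot"]
print("cam in tool",R.T@(-m["R"].T@m["t"]-s["position"]),"\n",R.T@m["R"].T,m["fovy"])
plan([0.44,0.12,0.33],down(21.5))
m=cams.camera_model("top"); print(onz(m,[[388,215],[405,210],[470,250]],0.1))
E
```

```text
cam in tool [ 0.0695 -0.0003 -0.1651] 
 [[-0.0003 -0.9616 -0.2743]
 [ 1.     -0.0003  0.0002]
 [-0.0003 -0.2743  0.9616]] 61.43089739202787
slide [ 455.8 -534.2 -120.6] dr [ -0.05  -0.06 -94.27]
[[ 0.5501 -0.0936  0.1   ]
 [ 0.558  -0.1485  0.1   ]
 [ 0.39   -0.3002  0.1   ]]
```

Call:
{"op": "move_arm", "data": {
  "dr": [
    [0, 0, -10],
    [0, 0, -20],
    [0, 0, -30],
    [0, 0, -40],
    [0, 0, -50],
    [0, 0, -60],
    [0, 0, -66],
    [0, 0, -72],
    [0, 0, -80],
    [0, 0, -80]
  ],
  "slide": [
    [20, -10, -40],
    [50, -30, -80],
    [90, -60, -110],
    [130, -80, -140],
    [170, -110, -150],
    [210, -140, -150],
    [250, -165, -150],
    [290, -190, -150],
    [330, -220, -150],
    [370, -245, -150]
  ],
  "claw": [0, 0, 0, 0, 0, 0, 0, 0, 0, 0]
}}

```text
time: 0.93
position: [0.3929, -0.2434, 0.3578]
tool_rot: [[0.014, 1.0, 0.0], [1.0, -0.014, -0.0], [-0.0, 0.0, -1.0]]
contact_force: [1.7, -0.7, 0.0]
finger_gap: 0.002
grasp_force: 0.0
```

```bash
python3 - <<'E'
from h import *
s=manip.observe(); print(s["time"],s["position"],s["joint_positions"])
m=cams.camera_model("wrist"); print(proj(m,[[0.5,-0.13,0.1],[0.54,0.16,0.066]]))
plan([0.50,-0.02,0.40],down(21.5))
E
```

```text
0.9333 [ 0.3929 -0.2434  0.3578] [-31.7796  -0.674   21.4618 112.1164  -0.0014  59.0236]
[[ 425.6484   78.3873]
 [ 482.002  -279.5406]]
slide [224.9 104.  -42.2] dr [  0.01   0.01 -22.3 ]
```

Call:
{"op": "move_arm", "data": {
  "dr": [
    [0, 0, -7],
    [0, 0, -14],
    [0, 0, -22.3],
    [0, 0, -22.3],
    [0, 0, -22.3],
    [0, 0, -22.3],
    [0, 0, -22.3],
    [0, 0, -22.3],
    [0, 0, -22.3]
  ],
  "slide": [
    [35, 16, -7],
    [70, 32, -14],
    [105, 48, -21],
    [140, 64, -28],
    [175, 80, -35],
    [205, 95, -40],
    [225, 104, -42],
    [225, 104, -42],
    [225, 104, -42]
  ],
  "claw": [0, 0, 0, 0, 0, 0, 0, 0, 0]
}}

```text
time: 1.68
position: [0.501, -0.0214, 0.3989]
tool_rot: [[-0.363, 0.932, -0.001], [0.932, 0.363, -0.0], [0.0, -0.001, -1.0]]
contact_force: [0.1, -0.4, 0.3]
finger_gap: 0.003
grasp_force: 0.0
```

```bash
python3 - <<'E'
from h import *
s=manip.observe(); m=cams.camera_model("wrist"); im=cams.camera("wrist"); cv2.imwrite("pics/w1.png",im); np.savez("w1.npz",**{k:m[k] for k in m})
print(s["time"],s["position"]); print(proj(m,[[0.5,-0.13,0.1],[0.54,0.16,0.066]]))
E
```

```text
1.6833 [ 0.501  -0.0214  0.3989]
[[284.7437 272.126 ]
 [408.4959  48.3622]]
```

View pics/w1.png

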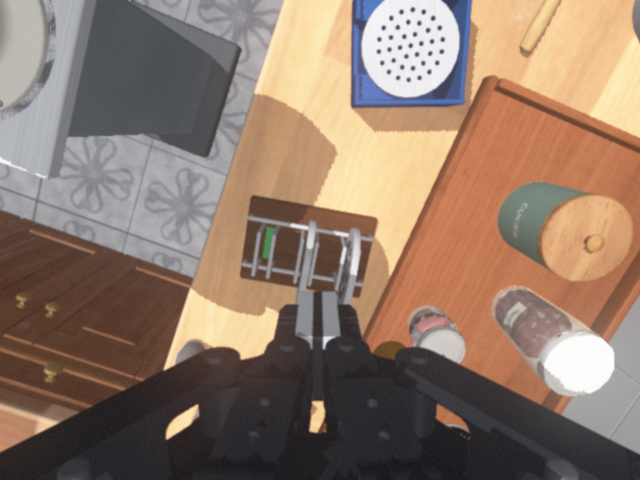

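The wrist view shows the disc in the holder at (410,45), with the low wall on the left. The rack base corners are about (250,195), (378,215), (360,297) and (241,280). The green strip at (268,242) marks the free slot, on the robot side, and the two stored discs are at (308,250) and (350,262). Measuring these now.

```bash
python3 - <<'E'
from h import *
im=cv2.imread("pics/w1.png"); m=dict(np.load("w1.npz")); hsv=cv2.cvtColor(im,cv2.COLOR_BGR2HSV)
big=lambda k:max(cv2.findContours(k,cv2.RETR_EXTERNAL,cv2.CHAIN_APPROX_NONE)[0],key=cv2.contourArea)
d=cv2.inRange(hsv,(0,0,170),(180,40,255)); d[120:]=0; d[:,:340]=0; d[:,475:]=0
Q=onz(m,big(d)[:,0],.066)[:,:2]*1000; print("disc",cv2.fitEllipse(Q.astype(np.float32)))
b=cv2.inRange(hsv,(105,120,60),(125,255,255)); b[130:]=0
c=big(b)[:,0]; P=onz(m,c,.066)[:,:2]*1000
# holder edges in frame of 21.5 deg, right & left edges: fit lines
for name,sel in (("left",(c[:,0]<358)&(c[:,1]>10)&(c[:,1]<95)),("bottom",(c[:,1]>98)&(c[:,0]>362)&(c[:,0]<455)),("right",(c[:,0]>458)&(c[:,1]>10)&(c[:,1]<95))):
    L=cv2.fitLine(P[sel].astype(np.float32),cv2.DIST_HUBER,0,.01,.01).ravel(); print(name,np.degrees(np.arctan2(L[1],L[0])),L[2:],sel.sum())
g=cv2.inRange(hsv,(45,120,40),(80,255,255)); g[:200]=0; g[290:]=0; g[:,:230]=0; g[:,300:]=0
Gc=big(g)[:,0]; G=onz(m,Gc,.012)[:,:2]*1000; print("strip",cv2.minAreaRect(G.astype(np.float32)),len(Gc))
br=cv2.inRange(hsv,(0,60,15),(20,255,110)); br[:185]=0; br[310:]=0; br[:,:230]=0; br[:,390:]=0
br=cv2.morphologyEx(br,cv2.MORPH_CLOSE,np.ones((9,9))); B=big(br)[:,0]; W=onz(m,B,.012)[:,:2]*1000
print("rack",cv2.minAreaRect(W.astype(np.float32)),cv2.minAreaRect(B))
k=np.array([[250,195],[378,215],[360,297],[241,280]]); print(onz(m,k,.012)*1000)
v=im[180:310,220:400].copy(); cv2.imwrite("pics/rackcrop.png",cv2.resize(v,None,fx=4,fy=4,interpolation=cv2.INTER_CUBIC))
E
```

```text
disc ((540.9293212890625, 161.55984497070312), (103.48954010009766, 110.70188903808594), 111.9330825805664)Traceback (most recent call last):
  File "<stdin>", line 10, in <module>
cv2.error: OpenCV(4.12.0) /io/opencv/modules/imgproc/src/linefit.cpp:50: error: (-215:Assertion failed) count > 0 in function 'fitLine2D_wods'
```

```bash
python3 - <<'E'
from h import *
im=cv2.imread("pics/w1.png"); m=dict(np.load("w1.npz")); hsv=cv2.cvtColor(im,cv2.COLOR_BGR2HSV)
big=lambda k:max(cv2.findContours(k,cv2.RETR_EXTERNAL,cv2.CHAIN_APPROX_NONE)[0],key=cv2.contourArea)
b=cv2.inRange(hsv,(100,120,40),(130,255,255)); b[130:]=0; b[:,:330]=0
b=cv2.morphologyEx(b,cv2.MORPH_OPEN,np.ones((3,3)))
L=[];Rr=[];
for r in range(15,95):
    x=np.flatnonzero(b[r]); L.append((x[0],r)); Rr.append((x[-1],r))
Bo=[(c,np.flatnonzero(b[:,c])[-1]) for c in range(365,455)]
for n,e in (("left",L),("right",Rr),("bottom",Bo)):
    P=onz(m,e,.066)[:,:2]*1000; l=cv2.fitLine(P.astype(np.float32),cv2.DIST_HUBER,0,.01,.01).ravel(); print(n,np.degrees(np.arctan2(l[1],l[0])),l[2:],e[0],e[-1])
g=cv2.inRange(hsv,(45,120,40),(80,255,255)); g[:200]=0; g[290:]=0; g[:,:230]=0; g[:,300:]=0
G=onz(m,big(g)[:,0],.012)[:,:2]*1000; print("strip",cv2.minAreaRect(G.astype(np.float32)))
br=cv2.inRange(hsv,(0,60,15),(20,255,110)); br[:185]=0; br[310:]=0; br[:,:230]=0; br[:,390:]=0
br=cv2.morphologyEx(br,cv2.MORPH_CLOSE,np.ones((9,9))); B=big(br)[:,0]; W=onz(m,B,.012)[:,:2]*1000
print("rack",cv2.minAreaRect(W.astype(np.float32)))
k=np.array([[250,195],[378,215],[360,297],[241,280]]); print(onz(m,k,.012)*1000)
v=im[180:310,220:400].copy(); cv2.imwrite("pics/rackcrop.png",cv2.resize(v,None,fx=4,fy=4,interpolation=cv2.INTER_CUBIC))
E
```

```text
Traceback (most recent call last):
IndexError: index -1 is out of bounds for axis 0 with size 0
```

```bash
python3 - <<'E'
from h import *
im=cv2.imread("pics/w1.png"); hsv=cv2.cvtColor(im,cv2.COLOR_BGR2HSV)
for p in ((103,400),(100,380),(103,445),(50,357),(50,466),(270,248),(205,300),(290,335),(50,355)): print(p,hsv[p])
b=cv2.inRange(hsv,(100,90,20),(135,255,255)); b[130:]=0; b[:,:330]=0
ys,xs=np.nonzero(b); print(xs.min(),xs.max(),ys.min(),ys.max(),[np.flatnonzero(b[:,c])[-1:] for c in range(355,475,10)])
v=im[180:310,220:400].copy(); cv2.imwrite("pics/rackcrop.png",cv2.resize(v,None,fx=4,fy=4,interpolation=cv2.INTER_CUBIC))
E
```

```text
(103, 400) [112 115 162]
(100, 380) [113 112 171]
(103, 445) [112 118 149]
(50, 357) [112 118 177]
(50, 466) [111 126 174]
(270, 248) [ 11 122  92]
(205, 300) [ 10 109  89]
(290, 335) [  0  19 120]
(50, 355) [112 123 191]
353 470 0 104 [array([103]), array([104]), array([104]), array([104]), array([104]), array([104]), array([104]), array([103]), array([104]), array([104]), array([103]), array([70])]
```

View pics/rackcrop.png

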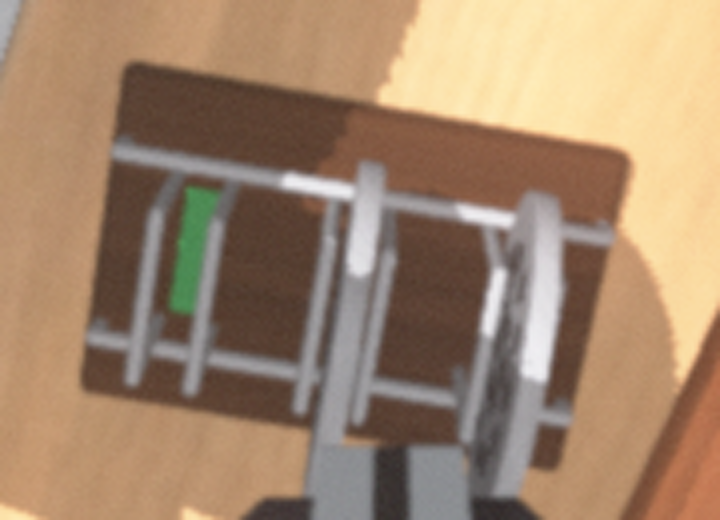

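The crop shows the green strip at (190,250) between the left-hand hoop pair. The base corners in the crop are (128,63), (630,152), (560,468) and (83,388).

```bash
python3 - <<'E'
from h import *
im=cv2.imread("pics/w1.png"); m=dict(np.load("w1.npz")); hsv=cv2.cvtColor(im,cv2.COLOR_BGR2HSV)
b=cv2.inRange(hsv,(100,90,20),(135,255,255)); b[130:]=0; b[:,:330]=0
L=[(np.flatnonzero(b[r])[0],r) for r in range(15,90)]; Rr=[(np.flatnonzero(b[r])[-1],r) for r in range(15,90)]
Bo=[(c,np.flatnonzero(b[:,c])[-1]) for c in range(365,455)]
for n,e in (("left",L),("right",Rr),("bottom",Bo)):
    P=onz(m,e,.066)[:,:2]*1000; l=cv2.fitLine(P.astype(np.float32),cv2.DIST_HUBER,0,.01,.01).ravel(); print(n,np.degrees(np.arctan2(l[1],l[0])),l[2:])
big=lambda k:max(cv2.findContours(k,cv2.RETR_EXTERNAL,cv2.CHAIN_APPROX_NONE)[0],key=cv2.contourArea)
def strip(im,m,box):
    hsv=cv2.cvtColor(im,cv2.COLOR_BGR2HSV); g=cv2.inRange(hsv,(45,80,40),(80,255,255)); k=np.zeros_like(g); k[box[0]:box[1],box[2]:box[3]]=255
    G=onz(m,big(g&k)[:,0],.012)[:,:2]*1000; return cv2.minAreaRect(G.astype(np.float32))
print("strip",strip(im,m,(200,290,230,300)))
k=np.array([[128,63],[630,152],[560,468],[83,388]])/4+[220,180]; P=onz(m,k,.012)[:,:2]*1000
print(P,P.mean(0)); 
for i in range(4): d=P[(i+1)%4]-P[i]; print(np.linalg.norm(d),np.degrees(np.arctan2(d[1],d[0])))
# same from top camera, arm now maybe clear
t=cams.camera("top"); cv2.imwrite("pics/top1.png",t)
try: print("strip top",strip(t,cams.camera_model("top"),(190,290,360,450)))
except Exception as e: print(e)
E
```

```text
left -67.33894 [482.7301 134.7932]
right -68.30559 [601.729  181.3145]
bottom 21.27136 [563.8043 105.4446]
strip ((466.0002746582031, -129.34902954101562), (10.381451606750488, 46.273983001708984), 10.15626049041748)
[[ 424.2775  -74.3381]
 [ 597.7453  -40.301 ]
 [ 621.5046 -159.1591]
 [ 447.3638 -193.3292]] [ 522.7228 -116.7819]
176.7755676065442 11.101275457698472
121.20949402488162 -78.69578467126023
177.46160767071933 -168.89839411437865
121.21002900229865 100.97992391979504
max() iterable argument is empty
```

Results check out: the holder measures about 128 mm (expected 129) with yaw about 21.7° and middle at (0.541,0.163). The rack measures 177×121 with yaw about 11.1°, and slot0 is the free slot at about (0.468,-0.128). Now moving to press.

```bash
python3 - <<'E'
from h import *
plan([0.567,0.173,0.085],down(21.7))
E
```

```text
slide [158.5 133.  314.3] dr [-0.03 -0.   -0.55]
```

Call:
{"op": "move_arm", "data": {
  "dr": [
    [0, 0, -0.5],
    [0, 0, -0.5],
    [0, 0, -0.5],
    [0, 0, -0.5],
    [0, 0, -0.5],
    [0, 0, -0.5],
    [0, 0, -0.5],
    [0, 0, -0.5],
    [0, 0, -0.5],
    [0, 0, -0.5]
  ],
  "slide": [
    [22, 19, 20],
    [45, 38, 45],
    [68, 57, 70],
    [91, 76, 95],
    [114, 95, 120],
    [137, 115, 150],
    [158, 133, 185],
    [158, 133, 222],
    [158, 133, 260],
    [158, 133, 295]
  ],
  "claw": [0, 0, 0, 0, 0, 0, 0, 0, 0, 0]
}}

```text
time: 2.62
position: [0.567, 0.1719, 0.1022]
tool_rot: [[-0.368, 0.93, -0.001], [0.93, 0.368, -0.0], [-0.0, -0.001, -1.0]]
contact_force: [0.7, 0.2, -0.8]
finger_gap: -0.001
grasp_force: 0.0
```

```bash
python3 - <<'E'
from h import *
s=manip.observe(); print(s["position"])
plan([0.567,0.173,0.066],down(21.7))
E
```

```text
[0.567  0.1719 0.1022]
slide [ 1.   0.5 36.2] dr [-0.05  0.01 -0.09]
```

Call:
{"op": "move_arm", "data": {
  "dr": [
    [0, 0, 0],
    [0, 0, 0],
    [0, 0, 0],
    [0, 0, 0],
    [0, 0, 0],
    [0, 0, 0],
    [0, 0, 0],
    [0, 0, 0],
    [0, 0, 0],
    [0, 0, 0]
  ],
  "slide": [
    [1, 0, 15],
    [1, 0, 28],
    [1, 0, 34],
    [1, 0, 38],
    [1, 0, 42],
    [1, 0, 47],
    [1, 0, 52],
    [1, 0, 57],
    [1, 0, 61],
    [1, 0, 65]
  ],
  "claw": [0, 0, 0, 0, 0, 0, 0, 0, 0, 0]
}}

```text
time: 3.45
position: [0.5674, 0.174, 0.0394]
tool_rot: [[-0.369, 0.929, 0.0], [0.929, 0.369, 0.0], [-0.0, 0.0, -1.0]]
contact_force: [0.7, -0.2, 1.4]
finger_gap: 0.001
grasp_force: 0.3
```

```bash
python3 - <<'E'
from h import *
s=manip.observe(); m=cams.camera_model("wrist"); print(s["position"],s["contact_force"]); cv2.imwrite("pics/w2.png",cams.camera("wrist"))
E
```

```text
[0.5674 0.174  0.0394] [ 0.6733 -0.1625  1.3602]
```

View pics/w2.png

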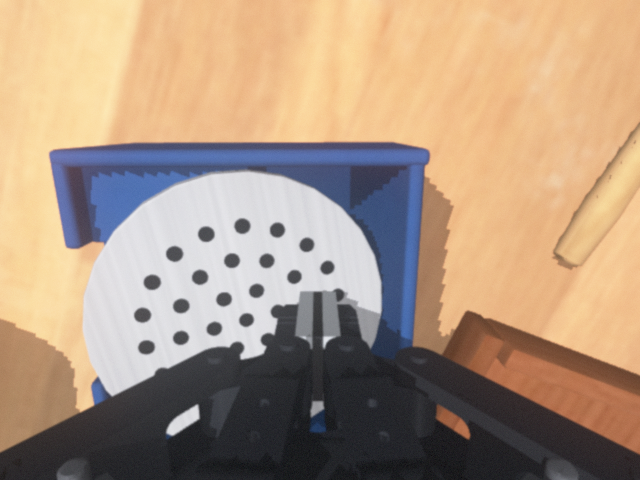

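The disc has tipped: its left edge is raised over the low wall at (85,310) and its right edge is down in the well. I'll retract straight up and then back, and measure the lean.

Call:
{"op": "move_arm", "data": {
  "dr": [
    [0, 0, 0],
    [0, 0, 0],
    [0, 0, 0],
    [0, 0, 0],
    [0, 0, 0],
    [0, 0, 0],
    [0, 0, 0],
    [0, 0, 0],
    [0, 0, 0],
    [0, 0, 0]
  ],
  "slide": [
    [0, 0, -8],
    [0, 0, -25],
    [0, 0, -50],
    [0, 0, -85],
    [0, -20, -120],
    [-20, -45, -140],
    [-50, -60, -155],
    [-80, -60, -160],
    [-100, -60, -160],
    [-100, -60, -160]
  ],
  "claw": [0, 0, 0, 0, 0.5, 0.5, 0.5, 0.5, 0.5, 0.5]
}}

```text
time: 4.33
position: [0.5494, 0.0559, 0.2012]
tool_rot: [[-0.366, 0.931, 0.003], [0.931, 0.366, -0.001], [-0.001, 0.002, -1.0]]
contact_force: [0.3, -0.1, -0.1]
finger_gap: 0.501
grasp_force: 0.0
```

```bash
python3 - <<'E'
from h import *
s=manip.observe(); m=cams.camera_model("wrist"); print(s["position"],s["time"]); cv2.imwrite("pics/w3.png",cams.camera("wrist")); np.savez("w3.npz",**m)
t=cams.camera("top"); cv2.imwrite("pics/top3.png",t)
E
```

```text
[0.5494 0.0559 0.2012] 4.3333
```

View pics/w3.png

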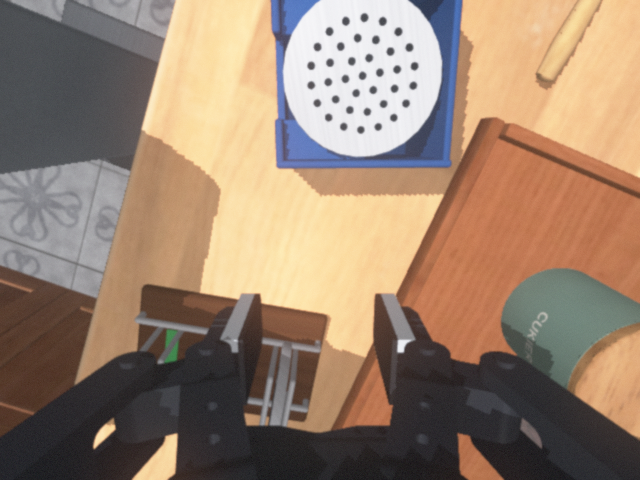

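The disc has dropped back flat: it looks round, centred at (362,75). I'll press again, deeper, and check that it slides before releasing.

```bash
python3 - <<'E'
from h import *
im=cv2.imread("pics/w3.png"); m=dict(np.load("w3.npz")); hsv=cv2.cvtColor(im,cv2.COLOR_BGR2HSV)
d=cv2.inRange(hsv,(0,0,150),(180,40,255)); d[165:]=0; d[:,:276]=0; d[:,470:]=0
c=max(cv2.findContours(d,cv2.RETR_EXTERNAL,cv2.CHAIN_APPROX_NONE)[0],key=cv2.contourArea)[:,0]; c=c[c[:,1]>3]
Q=(onz(m,c,.066)[:,:2]*1000).astype(np.float32); e=cv2.fitEllipse(Q); print("disc",e)
b=cv2.inRange(hsv,(100,90,20),(135,255,255)); b[180:]=0; b[:,:260]=0;b[:,480:]=0
u=np.array([np.cos(np.radians(21.7)),np.sin(np.radians(21.7))]); n=np.array([-u[1],u[0]])
L=onz(m,[(np.flatnonzero(b[r])[0],r) for r in range(40,115)],.066)[:,:2]@u*1000; R=onz(m,[(np.flatnonzero(b[r])[-1],r) for r in range(40,115)],.066)[:,:2]@u*1000
B=onz(m,[(q,np.flatnonzero(b[:,q])[-1]) for q in range(290,440)],.066)[:,:2]@n*1000
print("x lo/hi",np.percentile(L,[5,50,95]),np.percentile(R,[5,50,95]),"ylo",np.median(B),"disc",np.array(e[0])@u,np.array(e[0])@n)
plan([0.567,0.174,0.075],down(21.7))
E
```

```text
disc ((540.4303588867188, 163.66075134277344), (109.22826385498047, 109.29045867919922), 57.03034591674805)
x lo/hi [504.0967 504.4342 504.7511] [626.5161 626.8585 627.146 ] ylo -109.54546294296354 disc 562.6444811894788 -47.759837976389214
slide [100.7  59.7 125.2] dr [ 0.03 -0.   -0.13]
```

Call:
{"op": "move_arm", "data": {
  "dr": [
    [0, 0, 0],
    [0, 0, 0],
    [0, 0, 0],
    [0, 0, 0],
    [0, 0, 0],
    [0, 0, 0],
    [0, 0, 0],
    [0, 0, 0],
    [0, 0, 0],
    [0, 0, 0]
  ],
  "slide": [
    [35, 20, 15],
    [70, 40, 40],
    [100, 60, 70],
    [100, 60, 100],
    [100, 60, 125],
    [100, 60, 134],
    [100, 60, 140],
    [100, 60, 146],
    [100, 60, 152],
    [100, 60, 158]
  ],
  "claw": [0, 0, 0, 0, 0, 0, 0, 0, 0, 0]
}}

```text
time: 5.27
position: [0.5682, 0.1739, 0.043]
tool_rot: [[-0.368, 0.93, 0.003], [0.93, 0.368, 0.001], [-0.0, 0.003, -1.0]]
contact_force: [0.0, -0.3, 0.6]
finger_gap: -0.001
grasp_force: 0.1
```

Call:
{"op": "move_arm", "data": {
  "dr": [
    [0, 0, 0],
    [0, 0, 0],
    [0, 0, 0],
    [0, 0, 0]
  ],
  "slide": [
    [0, 0, 4],
    [0, 0, 8],
    [0, 0, 11],
    [0, 0, 11]
  ],
  "claw": [0, 0, 0, 0]
}}

```text
time: 5.6
position: [0.567, 0.1737, 0.0301]
tool_rot: [[-0.369, 0.93, -0.001], [0.93, 0.369, -0.0], [0.0, -0.001, -1.0]]
contact_force: [-0.6, 0.2, -0.5]
finger_gap: 0.002
grasp_force: 0.0
```

The contact force has dropped to zero, so the disc probably slid to the well floor. Retracting to look.

Call:
{"op": "move_arm", "data": {
  "dr": [
    [0, 0, 0],
    [0, 0, 0],
    [0, 0, 0],
    [0, 0, 0],
    [0, 0, 0],
    [0, 0, 0],
    [0, 0, 0],
    [0, 0, 0],
    [0, 0, 0],
    [0, 0, 0]
  ],
  "slide": [
    [0, 0, -8],
    [0, 0, -25],
    [0, 0, -50],
    [0, 0, -85],
    [0, 0, -120],
    [-10, -30, -160],
    [-30, -60, -200],
    [-60, -60, -220],
    [-80, -60, -220],
    [-80, -60, -220]
  ],
  "claw": [0, 0, 0, 0, 0.5, 0.5, 0.5, 0.5, 0.5, 0.5]
}}

```text
time: 6.43
position: [0.5423, 0.074, 0.2551]
tool_rot: [[-0.367, 0.93, 0.007], [0.93, 0.367, -0.0], [-0.003, 0.006, -1.0]]
contact_force: [0.4, 0.2, 0.1]
finger_gap: 0.503
grasp_force: 0.0
```

```bash
python3 - <<'E'
from h import *
s=manip.observe(); m=cams.camera_model("wrist"); print(s["position"],s["time"]); im=cams.camera("wrist"); cv2.imwrite("pics/w4.png",im); np.savez("w4.npz",**m)
t=cams.camera("top"); cv2.imwrite("pics/top4.png",t)
print(proj(m,[.541,.163,.08]))
E
```

```text
[0.5423 0.074  0.2551] 6.4333
[[355.3894 108.5198]]
```

View pics/w4.png

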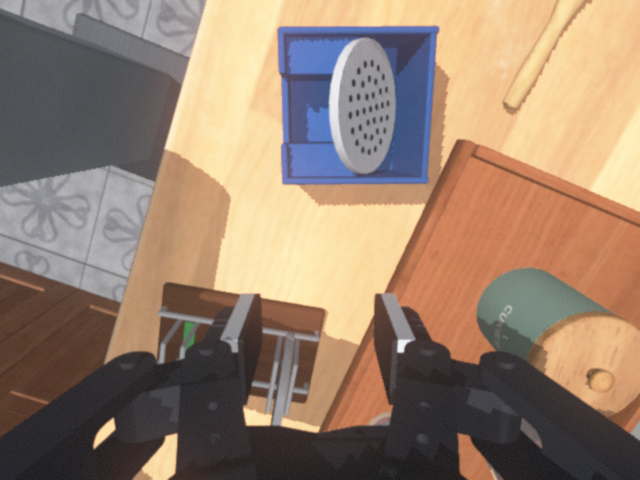

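The disc is now tipped steeply. Its raised edge is on the left at (329,105), its foot on the right at about (396,100), and both faces are free. Solving for the lean angle from the ray to the raised edge.

```bash
cat >> h.py <<'E'
A=np.radians(21.7); HU=np.array([np.cos(A),np.sin(A),0]); HN=np.array([-HU[1],HU[0],0]); H0=.5625*HU-.0475*HN
def hold(x,y,z): return H0+x*HU+y*HN+np.array([0,0,z])
E
python3 - <<'E'
from h import *
im=cv2.imread("pics/w4.png"); m=dict(np.load("w4.npz")); hsv=cv2.cvtColor(im,cv2.COLOR_BGR2HSV)
d=cv2.inRange(hsv,(0,0,90),(180,60,255)); d[182:]=0; d[:25]=0; d[:,:300]=0; d[:,425:]=0
c=max(cv2.findContours(d,cv2.RETR_EXTERNAL,cv2.CHAIN_APPROX_NONE)[0],key=cv2.contourArea)[:,0]
l=c[c[:,0].argmin()]; r=c[c[:,0].argmax()]; t=c[c[:,1].argmin()]; b=c[c[:,1].argmax()]; print(l,r,t,b)
inH=lambda P:((P-H0)@np.c_[HU,HN,[0,0,1]]*1000)
for th in range(48,70,2):
    q=np.radians(th); xf=.003+.052/np.tan(q)
    top=hold(xf-.110*np.cos(q),0,.006+.110*np.sin(q)); footU=hold(xf+.008*np.sin(q),0,.006+.008*np.cos(q))
    print(th,proj(m,top)[0],proj(m,footU)[0],inH(top))
print("center y", inH(onz(m,(t+b)/2.,.058)), inH(onz(m,l,.1)), inH(onz(m,l,.095)))
E
```

```text
[328 102] [395 109] [360  36] [357 175]
48 [325.3808 106.7702] [406.0064 110.0271] [-23.7834   0.      87.7459]
50 [325.0855 106.6255] [402.8451 110.0469] [-24.0735  -0.      90.2649]
52 [325.1303 106.4833] [399.8659 110.0663] [-24.0959   0.      92.6812]
54 [325.4896 106.3442] [397.0458 110.0852] [-23.8762   0.      94.9919]
56 [326.14   106.2086] [394.3653 110.1039] [-23.4368  -0.      97.1941]
58 [327.06   106.0771] [391.8071 110.1223] [-22.7979   0.      99.2853]
60 [328.2296 105.95  ] [389.3561 110.1404] [-21.9778  -0.     101.2628]
62 [329.6299 105.8278] [386.9993 110.1584] [-20.993    0.     103.1242]
64 [331.2426 105.711 ] [384.7249 110.1763] [-19.8587   0.     104.8673]
66 [333.0504 105.6001] [382.5225 110.194 ] [-18.5891  -0.     106.49  ]
68 [335.036  105.4953] [380.3827 110.2116] [-17.1974   0.     107.9902]
center y [[ 5.1087  2.1931 58.    ]] [[-22.1215   2.8675 100.    ]] [[-21.9699   3.1334  95.    ]]
```

Lean is about 57.5° with the disc centred in y at about +1.5 mm. Planning the tilted grasp.

```bash
cat >> h.py <<'E'
def lean(th,inset):
    q=np.radians(th); d=np.cos(q)*HU+np.array([0,0,-np.sin(q)]); n=np.sin(q)*HU+np.array([0,0,np.cos(q)])
    xf=.003+.052/np.tan(q); top=hold(xf-.110*np.cos(q),.0015,.006+.110*np.sin(q))+.004*n
    return top+(inset+.019)*d, np.c_[np.cross(n,d),n,d]
E
python3 - <<'E'
from h import *
p,R=lean(57.5,.015); pre=p-R[:,2]*.08
print(p,pre); plan(pre,R); plan(p,R)
E
```

```text
[0.5384 0.1647 0.0722] [0.4985 0.1489 0.1397]
slide [ 82.9 -13.5 112. ] dr [-32.4    0.06  -0.15]
slide [ 83.   29.3 179.6] dr [-32.4    0.06  -0.15]
```

Call:
{"op": "move_arm", "data": {
  "dr": [
    [-5, 0, 0],
    [-11, 0, 0],
    [-17, 0, 0],
    [-23, 0, 0],
    [-29, 0, 0],
    [-32.5, 0, 0],
    [-32.5, 0, 0],
    [-32.5, 0, 0],
    [-32.5, 0, 0]
  ],
  "slide": [
    [10, -5, 0],
    [25, -10, 10],
    [40, -14, 30],
    [55, -14, 50],
    [70, -14, 70],
    [83, -14, 90],
    [83, -14, 112],
    [83, -14, 112],
    [83, -14, 112]
  ],
  "claw": [0.4, 0.4, 0.4, 0.4, 0.4, 0.4, 0.4, 0.4, 0.4]
}}

```text
time: 7.28
position: [0.4965, 0.15, 0.1383]
tool_rot: [[-0.37, 0.784, 0.498], [0.929, 0.312, 0.199], [0.0, 0.536, -0.844]]
contact_force: [0.8, 1.0, 0.4]
finger_gap: 0.403
grasp_force: 0.0
```

```bash
python3 - <<'E'
from h import *
p,R=lean(57.5,.015); s=manip.observe(); m=cams.camera_model("wrist"); print(s["position"],s["joint_positions"]); plan(p,R)
im=cams.camera("wrist"); cv2.imwrite("pics/w5.png",im); np.savez("w5.npz",**m)
E
```

```text
[0.4965 0.15   0.1383] [ 14.5186 -35.1415 -37.3735  55.5466   3.8772  83.9086]
slide [-1.9  2.1 79.6] dr [-0.07 -0.03  0.02]
```

View pics/w5.png

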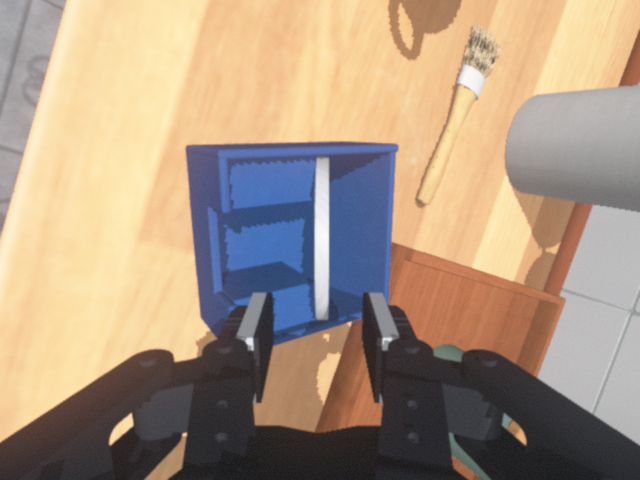

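The disc is seen edge-on at column 321, midway between the fingers at 272 and 365, so the lean angle and aim are right. Advancing and gripping.

Call:
{"op": "move_arm", "data": {
  "dr": [
    [0, 0, 0],
    [0, 0, 0],
    [0, 0, 0],
    [0, 0, 0],
    [0, 0, 0],
    [0, 0, 0],
    [0, 0, 0],
    [0, 0, 0],
    [0, 0, 0],
    [0, 0, 0]
  ],
  "slide": [
    [-1, 1, 15],
    [-1, 2, 30],
    [-1, 2, 45],
    [-1, 2, 58],
    [-1, 2, 70],
    [-1, 2, 78],
    [-1, 2, 78],
    [-1, 2, 78],
    [-1, 2, 78],
    [-1, 2, 78]
  ],
  "claw": [0.4, 0.4, 0.4, 0.4, 0.4, 0.4, 0.4, 0, 0, 0],
  "grip_force": 40
}}

```text
time: 8.17
position: [0.5387, 0.1646, 0.0752]
tool_rot: [[-0.369, 0.783, 0.5], [0.929, 0.311, 0.199], [-0.0, 0.538, -0.843]]
contact_force: [-0.6, 0.6, 1.0]
finger_gap: 0.074
grasp_force: 41.9
```

Call:
{"op": "move_arm", "data": {
  "dr": [
    [0, 0, 0],
    [0, 0, 0],
    [0, 0, 0],
    [0, 0, 0]
  ],
  "slide": [
    [0, 0, 0],
    [0, 0, 0],
    [0, 0, 0],
    [0, 0, 0]
  ],
  "claw": [0, 0, 0, 0],
  "grip_force": 50
}}

```text
time: 8.5
position: [0.5386, 0.1646, 0.0749]
tool_rot: [[-0.369, 0.783, 0.501], [0.929, 0.311, 0.199], [-0.0, 0.539, -0.843]]
contact_force: [-3.7, -1.8, 5.8]
finger_gap: 0.071
grasp_force: 52.7
```

Gripped at 53 N, with the gap close to the disc's thickness. I'll draw it out along its own plane, then rotate it upright.

Call:
{"op": "move_arm", "data": {
  "dr": [
    [0, 0, 0],
    [0, 0, 0],
    [0, 0, 0],
    [0, 0, 0],
    [0, 0, 0],
    [0, 0, 0],
    [0, 0, 0],
    [0, 0, 0]
  ],
  "slide": [
    [0, 0, -6],
    [0, 2, -18],
    [0, 3, -35],
    [0, 5, -55],
    [0, 15, -80],
    [0, 30, -105],
    [0, 40, -125],
    [0, 40, -125]
  ],
  "claw": [0, 0, 0, 0, 0, 0, 0, 0],
  "grip_force": 60
}}

```text
time: 9.17
position: [0.5082, 0.1525, 0.2066]
tool_rot: [[-0.369, 0.78, 0.505], [0.929, 0.31, 0.2], [-0.001, 0.543, -0.84]]
contact_force: [0.4, 0.5, -0.8]
finger_gap: 0.066
grasp_force: 60.4
```

```bash
python3 - <<'E'
from h import *
s=manip.observe(); print(s["position"],s["contact_force"],s["finger_gap"],s["grasp_force"],s["joint_positions"])
plan([.45,-.0,.33],down(11.1))
E
```

```text
[0.5082 0.1525 0.2066] [ 0.3985  0.4998 -0.8038] 0.0664666003253128 60.369848012924194 [ 14.4705 -32.8652 -28.7766  61.4167   3.8557  83.9332]
slide [-120.3  -25.7 -163.4] dr [32.78 -2.99 10.28]
```

Call:
{"op": "move_arm", "data": {
  "dr": [
    [5, 0, 1.5],
    [10, -1, 3],
    [15, -1, 4.5],
    [20, -2, 6],
    [25, -2, 7.5],
    [30, -3, 9],
    [32.8, -3, 10.3],
    [32.8, -3, 10.3],
    [32.8, -3, 10.3],
    [32.8, -3, 10.3]
  ],
  "slide": [
    [-12, -3, -18],
    [-28, -6, -38],
    [-44, -9, -60],
    [-60, -13, -82],
    [-76, -16, -104],
    [-92, -20, -126],
    [-108, -23, -148],
    [-120, -26, -163],
    [-120, -26, -163],
    [-120, -26, -163]
  ],
  "claw": [0, 0, 0, 0, 0, 0, 0, 0, 0, 0]
}}

```text
time: 10.0
position: [0.4499, -0.0001, 0.3238]
tool_rot: [[-0.191, 0.982, -0.007], [0.982, 0.191, -0.002], [-0.0, -0.007, -1.0]]
contact_force: [0.2, -0.3, -2.5]
finger_gap: 0.068
grasp_force: 60.3
```

```bash
python3 - <<'E'
from h import *
s=manip.observe(); print(s["position"],s["tool_rot"],s["finger_gap"])
im=cams.camera("wrist"); m=cams.camera_model("wrist"); cv2.imwrite("pics/w6.png",im); np.savez("w6.npz",**m)
plan([.468,-.128,.25],down(11.1))
E
```

```text
[ 0.4499 -0.0001  0.3238] [[-0.1906  0.9816 -0.0069]
 [ 0.9817  0.1906 -0.0017]
 [-0.0003 -0.0071 -1.    ]] 0.06783504046158309
slide [-129.4   -6.    73.5] dr [-0.43  0.01 -0.07]
```

View pics/w6.png

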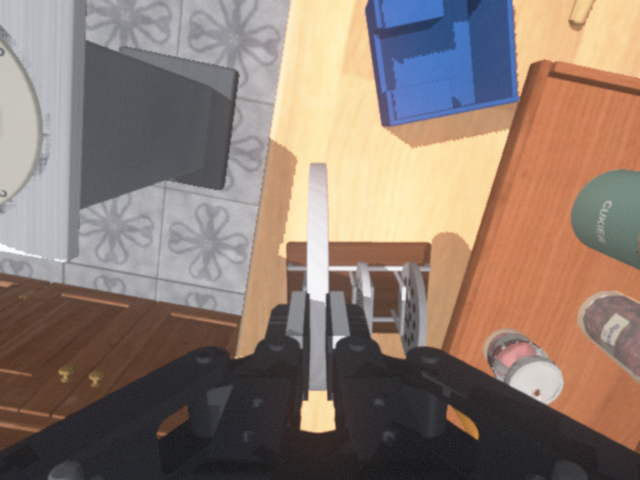

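The disc is held upright and edge-on, centred at column 317, with the rack square to the tool and the stored discs at (362,285) and (412,300). That was my last view, so everything else will be numeric. First a check of the slot position from the hoop bars and base edges.

```bash
python3 - <<'E'
from h import *
m1=dict(np.load("w1.npz")); m6=dict(np.load("w6.npz")); im=cv2.imread("pics/w6.png"); hsv=cv2.cvtColor(im,cv2.COLOR_BGR2HSV)
a=np.radians(11.1); u=np.array([np.cos(a),np.sin(a)]); n=np.array([-u[1],u[0]]); F=lambda P:P[:,:2]@np.c_[u,n]*1000
px=np.array([[142.5,297],[202.5,307],[318,310],[374,325]])/4+[220,180]
print("hoop bars w1 (rack axes)",F(onz(m1,px,.073)))
C=np.array([[522.7,-116.8]])/1000; print("rack centre",F(C),"corners",F(onz(m1,np.array([[128,63],[630,152],[560,468],[83,388]])/4+[220,180],.012)))
# w6 base edges: brown dark vs light table, rows 246-262
g=cv2.GaussianBlur(im,(3,3),0).astype(int).sum(2)
for r in (248,252,256,260):
    d=np.diff(g[r]); l=275+np.argmin(d[275:300]); rr=415+np.argmax(d[415:445]); print(r,F(onz(m6,[[l+.5,r],[rr+.5,r]],.012)).ravel(),l,rr)
for c in (295,300,400,410): 
    d=np.diff(g[:,c]); t=230+np.argmin(d[230:255]); print(c,t,F(onz(m6,[[c,t+.5]],.012)))
# disc edge-on: column limits at rows near rim
for r in (180,200,220,235):
    d=np.diff(g[r]); print(r, 300+np.argmax(np.abs(d[300:318])),318+np.argmax(np.abs(d[318:340])))
r0=np.flatnonzero(np.abs(np.diff(g[140:200,317]))>60)[:3]+140; print("rim row",r0)
s=manip.observe(); R=s["tool_rot"]; p=s["position"]
for x in (-.002,0,.002,.004):
    print(x,[proj(m6,p+R@np.array([x+.055,0,z]))[0] for z in (.020,.024,.028)])
np.savez("s6.npz",R=R,p=p)
cc=im[262:345,280:345]; print((g[300,284:306]/3).astype(int),(g[330,284:306]/3).astype(int))
E
```

```text
hoop bars w1 (rack axes) [[ 424.7253 -216.6686]
 [ 444.0458 -216.5892]
 [ 480.5197 -211.0365]
 [ 499.0083 -212.8355]]
rack centre [[ 490.4351 -215.2462]] corners [[ 402.0287 -154.6302]
 [ 578.8042 -154.6262]
 [ 579.2363 -275.8349]
 [ 401.7746 -275.8399]]
248 [ 399.3648 -160.3795  577.7182 -160.1806] 285 430
252 [ 399.246  -165.5453  578.1051 -165.3294] 285 430
256 [ 400.3674 -170.7389  578.4942 -170.5075] 286 430
260 [ 399.0063 -175.9654  577.6488 -175.7168] 285 429
295 241 [[ 411.2225 -152.036 ]]
300 241 [[ 417.3607 -152.0301]]
400 241 [[ 539.8429 -151.9116]]
410 241 [[ 552.0619 -151.8997]]
180 307 327
200 305 328
220 307 326
235 307 326
rim row []
-0.002 [array([317.3867, 165.0731]), array([317.393 , 164.2823]), array([317.3991, 163.5236])]
0 [array([317.386 , 160.5748]), array([317.3924, 159.8748]), array([317.3985, 159.2032])]
0.002 [array([317.3854, 156.0495]), array([317.3918, 155.4413]), array([317.3979, 154.8579])]
0.004 [array([317.3847, 151.4967]), array([317.3911, 150.9815]), array([317.3973, 150.4873])]
[157 152 134 103  82  83 103 126 138 141 142 142 143 143 143 143 143 143
 143 138 121  94] [ 62  80 103 118 119 115 113 116 120 125 130 132 134 136 138 139 139 134
 116  86  63  54]
```

```bash
python3 - <<'E'
from h import *
plan([.4674,-.126,.24],down(11.1))
E
```

```text
slide [-127.4   -6.2   83.5] dr [-0.43  0.01 -0.07]
```

Call:
{"op": "move_arm", "data": {
  "dr": [
    [-0.2, 0, 0],
    [-0.4, 0, 0],
    [-0.4, 0, 0],
    [-0.4, 0, 0],
    [-0.4, 0, 0],
    [-0.4, 0, 0],
    [-0.4, 0, 0],
    [-0.4, 0, 0]
  ],
  "slide": [
    [-20, -1, 5],
    [-45, -2, 15],
    [-70, -3, 30],
    [-95, -5, 45],
    [-115, -6, 60],
    [-127, -6, 75],
    [-127, -6, 83],
    [-127, -6, 83]
  ],
  "claw": [0, 0, 0, 0, 0, 0, 0, 0]
}}

```text
time: 10.72
position: [0.4666, -0.125, 0.2388]
tool_rot: [[-0.192, 0.981, -0.003], [0.981, 0.192, 0.001], [0.001, -0.003, -1.0]]
contact_force: [-1.0, -0.1, -1.9]
finger_gap: 0.066
grasp_force: 60.3
```

```bash
python3 - <<'E'
from h import *
s=manip.observe(); print(s["position"],s["tool_rot"][:,2])
plan([.4674,-.126,.095],down(11.1))
m=cams.camera_model("wrist"); im=cams.camera("wrist"); cv2.imwrite("pics/w7.png",im)
a=np.radians(11.1); u=np.array([np.cos(a),np.sin(a)]); n=np.array([-u[1],u[0]]); F=lambda P:P[:,:2]@np.c_[u,n]*1000
# hoop bars at z=.073, ends at rack y = +28: predicted pixels and brightness profile just there
X=lambda x,y,z:np.r_[((434.4+x)*u+(-215+y)*n)/1000,z]
for y in (28,20,10): print(y,[proj(m,X(x,y,.073))[0].round(1) for x in (-9.5,0,9.5)])
print("wire rails", proj(m,X(0,28,.012)))
g=cv2.cvtColor(im,cv2.COLOR_BGR2GRAY)
for y in (26,20,12,5):
    q=proj(m,X(0,y,.073))[0]; r=int(round(q[1])); print(r,q[0].round(1),g[r,int(q[0])-45:int(q[0])+46].tolist() if r<480 else None)
E
```

```text
[ 0.4666 -0.125   0.2388] [-0.0033  0.0008 -1.    ]
slide [ -1.3   1.  143.8] dr [-0.18 -0.08 -0.05]
28 [array([307.2, 183.2]), array([318.8, 183.1]), array([330.5, 183.1])]
20 [array([307.3, 192.9]), array([318.8, 192.9]), array([330.4, 192.9])]
10 [array([307.4, 204.9]), array([318.8, 204.9]), array([330.3, 204.9])]
wire rails [[318.8675 174.7327]]
186 318.8 [151, 154, 155, 152, 154, 154, 154, 156, 157, 148, 122, 84, 69, 73, 71, 75, 73, 75, 75, 78, 72, 74, 74, 72, 73, 73, 76, 74, 71, 73, 90, 149, 220, 238, 231, 212, 206, 205, 203, 206, 205, 204, 208, 207, 206, 207, 200, 200, 197, 197, 196, 194, 191, 176, 180, 219, 237, 241, 233, 208, 158, 114, 99, 98, 96, 94, 79, 75, 74, 73, 75, 73, 79, 76, 82, 91, 95, 94, 95, 98, 97, 98, 99, 96, 98, 99, 98, 94, 98, 97, 96]
193 318.8 [152, 155, 152, 155, 154, 151, 155, 157, 155, 148, 121, 82, 69, 68, 74, 71, 75, 71, 75, 71, 72, 74, 77, 76, 75, 74, 76, 70, 75, 72, 78, 104, 152, 191, 206, 215, 220, 218, 214, 213, 215, 213, 211, 209, 208, 206, 204, 205, 203, 207, 200, 201, 197, 189, 191, 222, 237, 239, 230, 207, 150, 94, 74, 73, 77, 86, 91, 90, 91, 93
[... 218 characters left out ...]
3, 74, 76, 75, 101, 133, 157, 183, 218, 223, 224, 220, 220, 222, 220, 220, 220, 218, 217, 218, 217, 218, 216, 218, 215, 212, 201, 192, 212, 236, 237, 229, 203, 158, 100, 76, 79, 84, 89, 96, 95, 93, 89, 75, 75, 70, 79, 88, 95, 94, 97, 95, 94, 95, 94, 95, 94, 93, 93, 95, 85, 75, 70, 67]
211 318.8 [157, 156, 158, 160, 160, 159, 161, 162, 161, 158, 139, 98, 72, 68, 74, 76, 72, 72, 74, 73, 74, 70, 77, 74, 76, 71, 74, 73, 77, 73, 79, 99, 130, 154, 186, 219, 226, 225, 225, 225, 224, 224, 222, 221, 222, 222, 223, 223, 224, 222, 224, 222, 219, 208, 187, 151, 152, 160, 164, 148, 117, 87, 73, 78, 74, 75, 73, 74, 73, 75, 73, 74, 73, 71, 73, 75, 75, 74, 76, 75, 74, 77, 81, 90, 95, 94, 93, 90, 77, 77, 72]
```

The predicted wire columns (307.3 and 330.4) match the picture to within half a pixel, so the slot is confirmed. Descending part way.

Call:
{"op": "move_arm", "data": {
  "dr": [
    [0, 0, 0],
    [0, 0, 0],
    [0, 0, 0],
    [0, 0, 0],
    [0, 0, 0],
    [0, 0, 0]
  ],
  "slide": [
    [-1, 1, 12],
    [-1, 1, 30],
    [-1, 1, 45],
    [-1, 1, 55],
    [-1, 1, 58],
    [-1, 1, 58]
  ],
  "claw": [0, 0, 0, 0, 0, 0]
}}

```text
time: 11.27
position: [0.4687, -0.1258, 0.1835]
tool_rot: [[-0.193, 0.981, 0.0], [0.981, 0.193, -0.0], [-0.0, -0.0, -1.0]]
contact_force: [-0.7, 0.5, -1.6]
finger_gap: 0.069
grasp_force: 60.3
```

```bash
python3 - <<'E'
from h import *
s=manip.observe(); print(s["position"],s["tool_rot"][:,2],s["contact_force"])
plan([.4674,-.126,.095],down(11.1))
E
```

```text
[ 0.4687 -0.1258  0.1835] [ 0.     -0.0004 -1.    ] [-0.653   0.4621 -1.5725]
slide [ 0.1 -1.3 88.5] dr [-0.    0.02  0.03]
```

Call:
{"op": "move_arm", "data": {
  "dr": [
    [0, 0, 0],
    [0, 0, 0],
    [0, 0, 0],
    [0, 0, 0],
    [0, 0, 0],
    [0, 0, 0],
    [0, 0, 0],
    [0, 0, 0],
    [0, 0, 0],
    [0, 0, 0]
  ],
  "slide": [
    [0, -1, 6],
    [0, -1.2, 16],
    [0, -1.2, 28],
    [0, -1.2, 40],
    [0, -1.2, 52],
    [0, -1.2, 64],
    [0, -1.2, 74],
    [0, -1.2, 80],
    [0, -1.2, 84],
    [0, -1.2, 84]
  ],
  "claw": [0, 0, 0, 0, 0, 0, 0, 0, 0, 0]
}}

```text
time: 12.1
position: [0.4673, -0.1267, 0.0986]
tool_rot: [[-0.192, 0.981, -0.001], [0.981, 0.192, -0.0], [-0.0, -0.001, -1.0]]
contact_force: [-0.2, -0.5, -2.0]
finger_gap: 0.069
grasp_force: 60.3
```

Call:
{"op": "move_arm", "data": {
  "dr": [
    [0, 0, 0],
    [0, 0, 0],
    [0, 0, 0]
  ],
  "slide": [
    [0, 0, 2],
    [0, 0, 4],
    [0, 0, 4]
  ],
  "claw": [0, 0, 0]
}}

```text
time: 12.35
position: [0.4684, -0.127, 0.0964]
tool_rot: [[-0.192, 0.981, 0.002], [0.981, 0.192, -0.001], [-0.002, 0.002, -1.0]]
contact_force: [0.7, 0.5, 2.4]
finger_gap: 0.067
grasp_force: 60.7
```

The disc is resting on the rails: force rose about 4 N at a height matching the expected 95 mm. Releasing with a small opening and retreating straight up.

Call:
{"op": "move_arm", "data": {
  "dr": [
    [0, 0, 0],
    [0, 0, 0],
    [0, 0, 0],
    [0, 0, 0],
    [0, 0, 0],
    [0, 0, 0],
    [0, 0, 0],
    [0, 0, 0],
    [0, 0, 0],
    [0, 0, 0]
  ],
  "slide": [
    [0, 0, 0],
    [0, 0, 0],
    [0, 0, 0],
    [0, 0, 0],
    [0, 0, -5],
    [0, 0, -15],
    [0, 0, -35],
    [0, 0, -60],
    [0, 0, -90],
    [0, 0, -120]
  ],
  "claw": [0.15, 0.25, 0.25, 0.25, 0.25, 0.25, 0.25, 0.25, 0.25, 0.25]
}}

```text
time: 13.18
position: [0.4673, -0.1266, 0.2175]
tool_rot: [[-0.192, 0.981, 0.0], [0.981, 0.192, -0.001], [-0.001, 0.0, -1.0]]
contact_force: [1.2, 0.0, 0.0]
finger_gap: 0.247
grasp_force: 0.0
```

Call:
{"op": "move_arm", "data": {
  "dr": [
    [0, 0, 0],
    [0, 0, 0],
    [0, 0, 0],
    [0, 0, 0],
    [0, 0, 0],
    [0, 0, 0]
  ],
  "slide": [
    [-10, 0, -30],
    [-30, 0, -60],
    [-60, 0, -60],
    [-60, 0, -60],
    [-60, 0, -60],
    [-60, 0, -60]
  ],
  "claw": [0.25, 0.25, 0.25, 0.25, 0.25, 0.25]
}}

```text
time: 13.68
position: [0.4789, -0.1854, 0.2756]
tool_rot: [[-0.192, 0.981, -0.0], [0.981, 0.192, -0.0], [-0.0, -0.0, -1.0]]
contact_force: [-0.3, 1.3, 0.3]
finger_gap: 0.253
grasp_force: 0.0
```

```bash
python3 - <<'E'
from h import *
s=manip.observe(); print(s["position"],s["contact_force"])
m=cams.camera_model("wrist"); im=cams.camera("wrist"); cv2.imwrite("pics/w8.png",im)
a=np.radians(11.1); u=np.array([np.cos(a),np.sin(a)]); n=np.array([-u[1],u[0]])
X=lambda x,y,z:np.r_[((434.4+x)*u+(-215+y)*n)/1000,z]
g=cv2.cvtColor(im,cv2.COLOR_BGR2GRAY)
# disc rim at angle t from top: y=55 sin t, z=.071+.055cos t
for t in (90,60,45,30,10):
    q=[proj(m,X(x,55*np.sin(np.radians(t)),.071+.055*np.cos(np.radians(t))))[0] for x in (-4,0,4)]
    r=int(round(q[1][1])); c=int(q[1][0]); print(t,np.array(q).round(1).tolist(), g[r,c-20:c+21].tolist())
for x in (55,110):
    q=[proj(m,X(x+d,39,.110))[0] for d in (-4,0,4)]; r=int(q[1][1]); c=int(q[1][0]); print("stored",np.array(q).round(1).tolist(),g[r,c-20:c+21].tolist())
c=int(proj(m,X(0,55,.071))[0][0]); r=int(proj(m,X(0,55,.071))[0][1]); print("rim column",r,g[r-20:r+20,c].tolist())
E
```

```text
[ 0.4789 -0.1854  0.2756] [-0.2613  1.2518  0.2758]
90 [[312.9, 72.3], [317.6, 72.3], [322.3, 72.3]] [165, 165, 165, 164, 163, 167, 169, 171, 167, 166, 164, 162, 162, 158, 159, 155, 153, 153, 151, 153, 152, 152, 154, 153, 153, 152, 154, 155, 159, 155, 156, 155, 155, 154, 152, 153, 155, 153, 155, 155, 155]
60 [[312.5, 77.9], [317.6, 77.9], [322.6, 77.9]] [71, 70, 70, 70, 71, 71, 71, 69, 69, 72, 70, 71, 71, 71, 70, 86, 136, 187, 200, 199, 195, 196, 194, 191, 190, 180, 146, 97, 73, 73, 71, 69, 73, 74, 72, 70, 70, 74, 70, 71, 70]
45 [[312.4, 88.4], [317.6, 88.4], [322.8, 88.3]] [72, 72, 73, 71, 71, 74, 75, 74, 72, 76, 70, 72, 73, 73, 73, 95, 155, 215, 224, 225, 222, 223, 222, 221, 220, 214, 182, 116, 79, 72, 75, 73, 71, 74, 73, 73, 70, 70, 74, 71, 72]
30 [[312.3, 103.4], [317.6, 103.4], [322.9, 103.4]] [170, 170, 169, 169, 170, 168, 169, 168, 172, 171, 171, 167, 168, 169, 169, 173, 196, 230, 236, 237, 236, 235, 234, 233, 231, 227, 212, 176, 170, 169, 169, 165, 168, 167, 171, 169, 170, 173, 173, 168, 168]
10 [[312.3, 128.1], [317.6, 128.1], [322.9, 128.1]] [74, 74, 72, 74, 74, 74, 90, 135
[... 190 characters left out ...]
88.1], [394.4, 88.1]] [102, 101, 104, 110, 125, 144, 150, 149, 151, 147, 150, 151, 151, 159, 176, 212, 223, 225, 225, 225, 222, 223, 221, 219, 199, 149, 109, 102, 99, 104, 102, 103, 102, 102, 102, 103, 103, 101, 102, 103, 102]
stored [[455.7, 88.0], [460.9, 88.0], [466.1, 88.0]] [157, 155, 151, 150, 152, 152, 152, 154, 156, 154, 157, 155, 157, 162, 182, 214, 224, 225, 225, 224, 221, 224, 222, 222, 224, 226, 228, 228, 226, 225, 225, 225, 225, 224, 224, 224, 225, 223, 222, 223, 225]
rim column 72 [151, 155, 156, 153, 155, 151, 154, 150, 154, 154, 153, 152, 153, 153, 154, 153, 154, 153, 153, 151, 152, 158, 170, 179, 186, 190, 195, 201, 207, 207, 214, 218, 220, 222, 223, 221, 222, 224, 225, 227]
```

The disc's rim sits on the predicted columns (312–323) from bottom to top, so it stands upright and centred between the hoop wires. Both stored discs are in place and the gripper is clear.

```bash
python3 -c "
from workcell import manip
print(manip.job_done())"
```

```text
the job is handed in; nothing more can be done
None
```

The sieve disc stands upright in the free slot (slot0) and the job is handed in at about 13.7 s; the last image showed it within about 2 mm of the slot's centre and both stored discs in place. I did not re-check the mug and shaker, but saw no contact with them, and no verdict was returned.

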